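Refit the hob knob and hold it pressed in

TASK

The right-hand knob has come off the small two-plate hob. Pick up the loose black knob, turn it so that the flat in its socket matches the flat of the bare spindle, push it fully home on the spindle, and keep pressing so that the spindle stays pushed right down against its spring. Finish while still holding the knob pressed down, and leave the tin and the pepper shaker where they stand.

Things in the scene. Friction and masses are not known exactly. Their poses are not given: they have to be found in the camera images.
- knob_mid (a point): Loose black hob knob, upright on the worktop, 46 mm high, 50 g: round skirt 42 mm across, 18 mm high, with a grip bar on top, 42 mm long (along its x), 14 mm thick (along y), 18 to 46 mm above the underside. This point: on its axis, 23 mm above the underside; z up. White lines on the bar's top, near one end, and on the skirt show its +x side.
- knob_mouth (a point): Centre of the mouth of that knob's D-shaped socket, in its underside, on its axis; z up. Socket 15 mm deep, 15.2 mm across, its flat on the knob's +x side (the white lines' side), 2.1 mm from the axis; mouth chamfered by 1.2 mm.
- spindle_tip (a point): Tip centre of the bare upright steel spindle on the hob; z up. D-shaped: 14 mm across, flat on its +x side, 1.5 mm from the axis; last 2 mm tapered by 1.3 mm. A white mark on the black collar at its foot (30 mm across, 2 mm high) is on the flat's side. It turns only stiffly (0.12 N m). Knob fully home: this tip at the socket's end, knob_mid 8 mm above it.
- hob: White hob with two hot plates, 240 (x) x 300 (y) x 55 mm high, fixed; origin at the centre of its underside, front to -x. The bare spindle is at x -75, y -75 mm, its tip 22 mm above the hob's top while up. A knob like the loose one is fixed at x -75, y +75 mm: leave it. Plates rise 10 mm above the top, from 50 mm behind the spindle.
- spindle_press (a joint): How far the spindle is pushed down, in m: 0 = up, 0.005 = fully down (stop). The spring starts at 3 N and takes 9 N fully down; it comes up when let go.
- tin_mid (a point): Small food tin, 57 mm across, 72 mm high, standing near the knob; the point is its centre. Bystander, leave alone.
- shaker_mid (a point): Pepper shaker with grey top, 44 mm across, 90 mm high, standing near the knob; the point is its centre. Bystander, leave alone.
There are look-alikes about, which are no part of the job. Of the things that look like the part that bears knob_mid, take the one that is farthest to the robot's right at the start.

How it is judged:
On the way, in this order (a step that is already met when the one before it is completed fails the run):
1. the knob is lifted clear of the worktop (height (world z) of knob_mid above 0.06 m), for 0.1 s.
2. the knob is home on the spindle, flat to flat (z of knob_mid in the frame of spindle_tip below 0.0105 m and horizontal distance between knob_mid and spindle_tip below 0.0025 m and angle between the x axis of knob_mid and the x axis of spindle_tip, either way round below 0.3 rad), for 0.2 s.
At the end, for the whole second after the job is handed in: The knob is on the spindle with its mid-point less than 10.5 mm above the spindle's tip (fully home is 8 mm), within 2.5 mm of its axis, upright within 0.15 rad and flat to flat within 0.3 rad; the fingers are still on it (over 2 N) and keep the spindle pushed down by more than 3.5 of its 5 mm (all of step 2 and angle between knob_mid's own z axis and vertical below 0.15 rad and value of joint spindle_press above 0.0035 m and contact force between the fingers and anything else above 2 N); the arm keeps its last pose, push and grip.
It fails at once if the tin is moved by more than 30 mm (distance of tin_mid from where it was at the start of the episode above 0.03 m).
It fails at once if the pepper shaker is moved by more than 30 mm (distance of shaker_mid from where it was at the start of the episode above 0.03 m).
It also fails if it takes over 35 s, if anything falls off the work surface, if the arm or the gripper's body presses on something with over 40 N, if the wrist force passes 120 N, or if a joint passes its speed limit or range.

ROBOT

A 7-joint arm with a two-finger parallel gripper is mounted at the origin on a cart in front of the work surface, level with it; the furniture and walls round the work are solid. World frame = base frame: x ahead of the robot, y to its left, z up, the work surface at z = 0. Lengths are in m, angles in rad, forces in N, time in s.
With the tool pointing down it reaches from about 0.4 to 0.85 m from the base axis. Payload 10.4 kg.
Tool frame: the origin (TCP) lies between the finger pads; the fingertips stand 11 mm ahead of it and the grasp point (between the pads) lies 8 mm behind it (tip_reach is the distance from the TCP to the fingertips, in m); z points along the fingers, y is the line along which they close (so a half turn about z gives the same grasp; the last joint's range is limited). The gripper opens to 85 mm and grips with 20 to 120 N. Pads are 22 mm wide; open, the fingers measure 114 mm over their backs; the gripper's body (76 mm by 85 mm) begins 54 mm behind the grasp point. The pads swing forward as they close: fully open they stand 13 mm farther back than shut.
Start: joints at [-1.287, 0.332, -0.065, 1.46, 0.022, 1.35, -0.088], TCP at [0.189, 0.596, 0.242] pointing down, gripper open.
Joint ranges: [-2.6, 2.6], [-0.5, 2.12], [-1.47, 1.34], [0.16, 2.42], [-1.27, 4.41], [0.06, 2.06], [-2.6, 2.6]. Speed limits (rad/s): [2.22, 2.22, 2.79, 2.79, 3.14, 3.14, 3.14].

INTERFACE

Orientations are given as a unit quaternion [x, y, z, w].
In Python, from workcell import * gives the robot as it stands.
- The arm moves only by the shell command python3 -m inch 'ROWS' [OPENING] [FORCE]. ROWS is JSON, a list of rows, each an object with "slide": the shift along the world's x, y, z in m, a list of three; "yaw": the turn about the world's z in rad. A call has 1 to 20 rows; each row is the pose to reach, as a shift and turn from the pose commanded when the call began; what a row does not reach only later rows make up. A row lasts 1/12 s, in which the tool goes at most 41.7 mm and 7.16 degrees, less where a joint would pass 70% of its speed; a pose out of reach is approached as far as the arm can. A call with a gripper value outside its range is refused whole. OPENING is the closure in counts, from 0 (fully open) to 255 (shut), set as the call begins (- or left out, the last holds). The fingers move at their own pace and stop on an object; FORCE is the grip in N (left out, the last holds). Time passes only in rows, so rows that repeat a pose let the fingers close. It gives the time, the measured TCP pose, the force, the opening and the grip force at its end, in the units of the state.
- get_obs(): the state, without advancing time (a new reading comes with each control period).
- camera(name): name is "scene" or "top" or "wrist"; returns a dict with "frame" (480x640x3 uint8, red, green, blue), "fx", "fy", "cx", "cy" (pixels), "k1" (the pictures are not rectified: a ray, as slopes to the right and down, at radius r is drawn at 1 + k1 r^2 times it, then the intrinsics apply), "extrinsics" (4x4, takes a point from world to camera coordinates). Camera axes: x right, y down, z forward; pixel columns grow to the right and rows downward; lengths in m; the calibration is good to about 2 mm. A picture is of the moment at which its call begins. There is no depth.
- hand_in(): hands the job in; it is judged then, once.
The state is a dict: "clock": time; "joint_pos": joint angles; "joint_velocities": joint speeds; "tau": joint torques, N m; "position": TCP position; "ee_rot": TCP orientation; "ft_force": force on the tool from outside, world axes, zero at the start; "torque": the same for the moment, N m; "grip_width": opening from 0.0 (shut) to 1.0 (fully open); "grasp_force": force on a finger pad.
Only numpy, scipy, OpenCV 4.12 (cv2) and the standard library are available. Lean on these libraries where they do the work, as an engineer would, in place of code of your own. Each camera call takes 0.05 s, during which the arm holds its last target. There are 200 camera calls.

## Working session

There is one attempt and no reset: what is moved stays moved. The work goes in short steps, Python scripts to look and compute and a shell command to move; the robot and the scene stay as the last step left them, time stands still between calls to the robot, and variables do not carry over. Pictures are saved under pics/ and viewed, at most 10 in all, crops included, and the job is handed in when it is done.

```bash
mkdir -p pics; cat > h.py <<'E'
from workcell import *
import numpy as np, cv2
def shot(n,f):
    c=camera(n); cv2.imwrite('pics/'+f,c['frame'][:,:,::-1]); np.save('pics/'+f+'.npy',{k:c[k] for k in c if k!='frame'},allow_pickle=True); return c
def load(f): return np.load('pics/'+f+'.npy',allow_pickle=True).item()
def ray(c,u,v):
    d=np.array([(u-c['cx'])/c['fx'],(v-c['cy'])/c['fy']]); s=d.copy()
    for _ in range(30): s=d/(1+c['k1']*(s@s))
    E=np.array(c['extrinsics']); R=E[:3,:3]
    return -R.T@E[:3,3], R.T@np.array([s[0],s[1],1])
def at(c,u,v,z):
    o,d=ray(c,u,v); return o+d*(z-o[2])/d[2]
def proj(c,p):
    E=np.array(c['extrinsics']); q=E[:3,:3]@np.array(p)+E[:3,3]; s=q[:2]/q[2]; s=s*(1+c['k1']*(s@s)); return np.array([c['fx']*s[0]+c['cx'],c['fy']*s[1]+c['cy']])
E
python3 - <<'E'
from h import *
np.set_printoptions(precision=4,suppress=True)
for n in('top','scene'):
    c=shot(n,n+'1.png'); o,d=ray(c,320,240); print(n,o,d,c['fx'],c['k1'])
print(get_obs())
E
```

```text
top [0.4689 0.193  0.9593] [ 0.103  -0.0089 -0.9952] 480.87624565797256 -0.02174363103831804
scene [ 0.0861 -0.1183  0.7234] [ 0.5099  0.3895 -0.7671] 486.63006830064796 -0.07824070008152657
{'clock': 0.1, 'joint_pos': array([-1.2866,  0.3328, -0.0647,  1.4608,  0.0216,  1.3499, -0.0885]), 'joint_velocities': array([ 0.0008, -0.0023, -0.0003, -0.0021, -0.0006,  0.0006, -0.0007]), 'tau': array([  0.0035, -62.6751,   0.05  , -39.2423,   0.0163,   0.007 ,
         0.    ]), 'position': array([0.1887, 0.5955, 0.2416]), 'ee_rot': array([ 0.1528,  0.9883, -0.0006, -0.0001]), 'ft_force': array([ 0.3157,  0.5526, -0.1491]), 'torque': array([ 0.0229, -0.0649,  0.0258]), 'grasp_force': 0.0, 'grip_width': 1.0009229637675539}
```

View pics/top1.png

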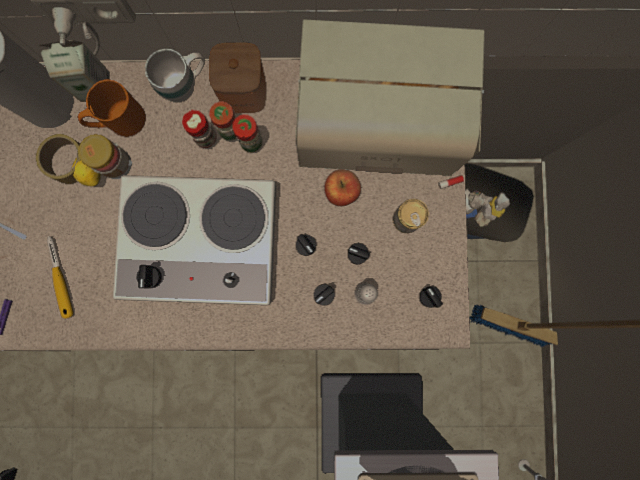

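View pics/scene1.png

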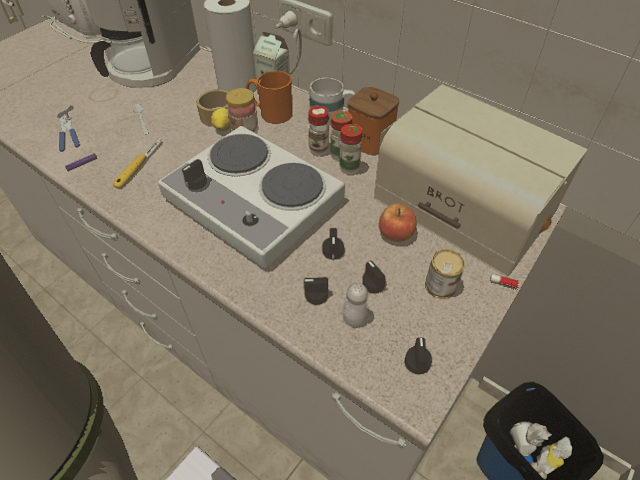

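The top view has the hob at the left with its bare spindle at about (231,280). There are four loose knobs: (306,244), (358,253), (324,294) and (430,296). The last is the farthest right, and the shaker (367,292) and tin (412,215) are near it. I'll enlarge the target knob and the spindle.

```bash
python3 - <<'E'
from h import *
np.set_printoptions(precision=4,suppress=True)
t=cv2.imread('pics/top1.png'); s=cv2.imread('pics/scene1.png')
def cr(im,u,v,h): return cv2.resize(im[v-h:v+h,u-h:u+h],(380,280) if 0 else (300,300),interpolation=cv2.INTER_CUBIC)
a=np.hstack([cr(t,430,296,20),cr(t,231,280,20)]); b=np.hstack([cr(s,418,355,25),cr(s,250,217,25)])
cv2.imwrite('pics/crop1.png',np.vstack([a,b]))
c=load('top1.png')
for n,u,v,z in [('knob',430,296,.046),('k2',324,294,.046),('spin',231,280,.077),('tin',412,215,.072),('shaker',367,292,.09),('hobFL',115,299,.055),('hobFR',271,303,.055),('hobBR',275,180,.055),('hobBL',121,178,.055)]: print(n,at(c,u,v,z))
E
```

```text
knob [ 0.4554 -0.0221  0.046 ]
k2 [0.4607 0.1781 0.046 ]
spin [0.4878 0.3492 0.077 ]
tin [0.606  0.0135 0.072 ]
shaker [0.4641 0.1014 0.09  ]
hobFL [0.4539 0.5727 0.055 ]
hobFR [0.4447 0.2777 0.055 ]
hobBR [0.6785 0.2699 0.055 ]
hobBL [0.6858 0.5668 0.055 ]
```

View pics/crop1.png

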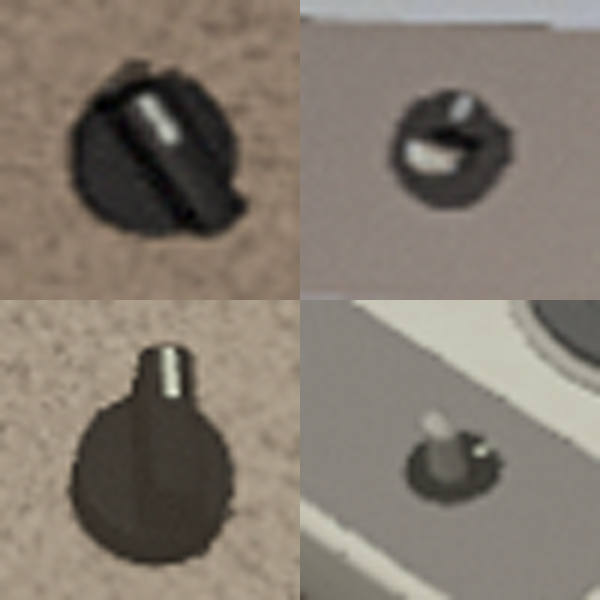

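```bash
python3 - <<'E'
from h import *
np.set_printoptions(precision=4,suppress=True)
c=load('top1.png'); s=load('scene1.png')
T=lambda o,x,y,z: at(c,o[0]+x/7.5-.5,o[1]+y/7.5-.5,z)
S=lambda o,x,y,z: at(s,o[0]+x/6-.5,o[1]+y/6-.5,z)
yaw=lambda a,b: np.degrees(np.arctan2(*(b-a)[1::-1]))
k=(410,276); p=(211,260)
a,b=T(k,128,85,.046),T(k,240,215,.046); print('bar',(a+b)/2,np.linalg.norm(a-b),yaw(b,a))
print('mark yaw',yaw(T(k,175,140,.046),T(k,145,98,.046)))
print('skirt',T(k,153,152,.012),'scene',S((393,330),153,180,.012))
print('bar->markline scene',yaw(S((393,330),172,95,.046),S((393,330),168,48,.046)))
q=T(p,150,150,.057);print('collar',q,'yaw',yaw(q,T(p,161,105,.057)),'tip',T(p,136,143,.077))
q=S((225,192),153,167,.057);print('scene collar',q,yaw(q,S((225,192),181,150,.057)))
E
```

```text
bar [ 0.4563 -0.0297  0.046 ] 0.0427742767878934 39.79144765465149
mark yaw 34.48472908876778
skirt [ 0.4553 -0.0299  0.012 ] scene [ 0.4549 -0.0313  0.012 ]
bar->markline scene 34.14376406565224
collar [0.4892 0.3537 0.057 ] yaw -13.532959767558003 tip [0.4905 0.3535 0.077 ]
scene collar [0.491 0.354 0.057] -11.475402760987137
```

```bash
python3 -m inch '[{"slide":[0.24,-0.28,0],"yaw":0.4},{"slide":[0.24,-0.28,0],"yaw":0.4},{"slide":[0.24,-0.28,0],"yaw":0.4},{"slide":[0.24,-0.28,0],"yaw":0.4},{"slide":[0.24,-0.28,0],"yaw":0.4},{"slide":[0.24,-0.28,0],"yaw":0.4},{"slide":[0.24,-0.28,0],"yaw":0.4},{"slide":[0.24,-0.28,0],"yaw":0.4},{"slide":[0.24,-0.28,0],"yaw":0.4},{"slide":[0.267,-0.625,-0.04],"yaw":0.93},{"slide":[0.267,-0.625,-0.04],"yaw":0.93},{"slide":[0.267,-0.625,-0.04],"yaw":0.93},{"slide":[0.267,-0.625,-0.04],"yaw":0.93},{"slide":[0.267,-0.625,-0.04],"yaw":0.93},{"slide":[0.267,-0.625,-0.04],"yaw":0.93},{"slide":[0.267,-0.625,-0.04],"yaw":0.93},{"slide":[0.267,-0.625,-0.04],"yaw":0.93},{"slide":[0.267,-0.625,-0.04],"yaw":0.93},{"slide":[0.267,-0.625,-0.04],"yaw":0.93},{"slide":[0.267,-0.625,-0.04],"yaw":0.93}]' 0 40
python3 - <<'E'
from h import *
np.set_printoptions(precision=4,suppress=True)
c=shot('wrist','w1.png'); o,d=ray(c,320,240); print(o,d,c['fx'],c['k1'],proj(c,[.4555,-.03,.046]))
o=get_obs();print(o['joint_pos'],o['position'],o['ee_rot'])
E
```

```text
clock: 1.77
position: [0.4554, -0.0305, 0.202]
ee_rot: [-0.305, 0.952, 0.0, -0.0]
ft_force: [-0.3, 0.3, -1.1]
grip_width: 0.999
grasp_force: 0.0
[ 0.3965 -0.0731  0.3331] [ 0.2323  0.1817 -0.9556] 359.10705268494814 -0.07089911593478992 [316.3217 222.0009]
[-0.4673 -0.0335  0.4271  1.9599  0.0145  1.2128  2.1478] [ 0.4556 -0.0291  0.2021] [-0.3063  0.9519  0.0002 -0.0002]
```

View pics/w1.png

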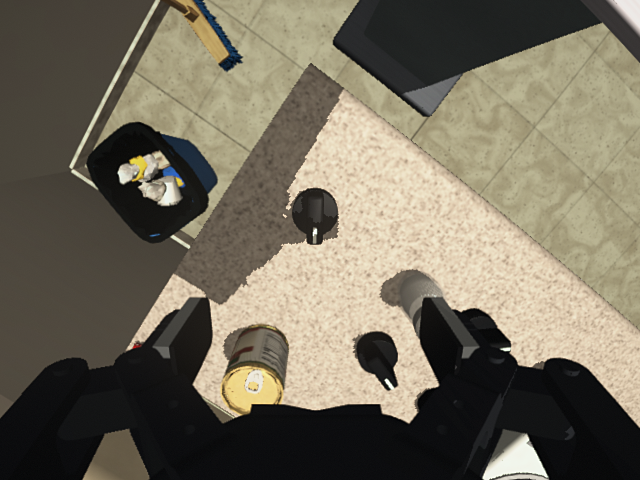

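Seen from the wrist, the knob bar stands almost vertical in the image at about (316,218), with its white mark at the lower end (315,236). I'll crop it for the exact centre and yaw.

```bash
python3 - <<'E'
from h import *
im=cv2.imread('pics/w1.png')[180:255,266:366]
im=cv2.convertScaleAbs(im,alpha=2.5,beta=10)
cv2.imwrite('pics/crop2.png',cv2.resize(im,(800,600),interpolation=cv2.INTER_CUBIC))
E
```

```text
(no output)
```

View pics/crop2.png

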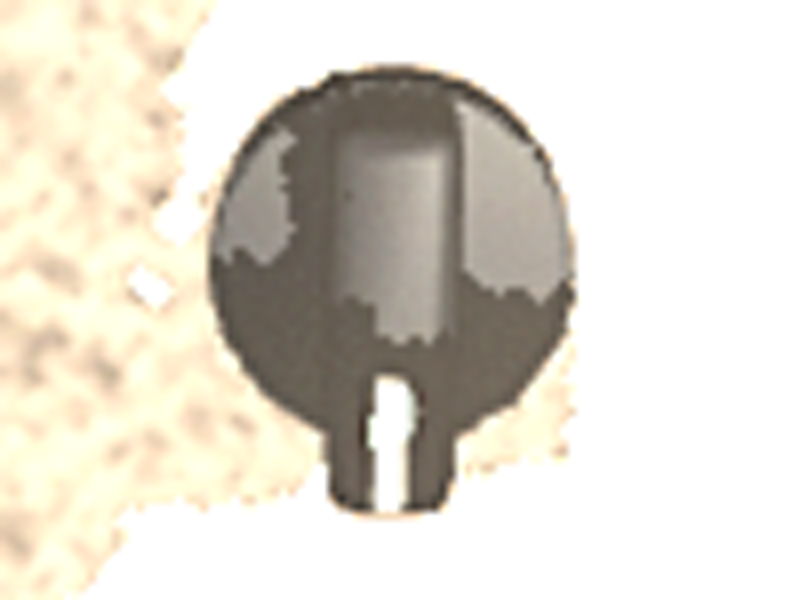

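```bash
python3 - <<'E'
from h import *
np.set_printoptions(precision=4,suppress=True)
c=load('w1.png'); W=lambda x,y,z: at(c,266+x/8-.5,180+y/8-.5,z)
a,b=W(393,130,.046),W(391,507,.046); print((a+b)/2,np.linalg.norm(a-b),np.degrees(np.arctan2(*(b-a)[1::-1])))
print('skirt',W(392,255,.018))
q=get_obs()['ee_rot']; from scipy.spatial.transform import Rotation as R
print(np.degrees(np.arctan2(*R.from_quat(q).as_matrix()[[1,0],1])))
E
```

```text
[ 0.4548 -0.0323  0.046 ] 0.03991908818511153 35.17015453856956
skirt [ 0.4542 -0.0328  0.018 ]
125.6683011184873
```

```bash
python3 -m inch '[{"slide":[-0.001,-0.002,-0.04],"yaw":0},{"slide":[-0.001,-0.002,-0.08],"yaw":0},{"slide":[-0.001,-0.002,-0.12],"yaw":0},{"slide":[-0.001,-0.002,-0.15],"yaw":0},{"slide":[-0.001,-0.002,-0.167],"yaw":0},{"slide":[-0.001,-0.002,-0.167],"yaw":0},{"slide":[-0.001,-0.002,-0.167],"yaw":0},{"slide":[-0.001,-0.002,-0.167],"yaw":0}]'
python3 -m inch '[{"slide":[0,0,0],"yaw":0},{"slide":[0,0,0],"yaw":0},{"slide":[0,0,0],"yaw":0},{"slide":[0,0,0],"yaw":0},{"slide":[0,0,0],"yaw":0},{"slide":[0,0,0],"yaw":0},{"slide":[0,0,0],"yaw":0},{"slide":[0,0,0],"yaw":0},{"slide":[0,0,0],"yaw":0},{"slide":[0,0,0],"yaw":0},{"slide":[0,0,0],"yaw":0},{"slide":[0,0,0],"yaw":0}]' 255 60
```

```text
clock: 2.48
position: [0.4557, -0.0304, 0.0366]
ee_rot: [-0.307, 0.952, -0.0, 0.001]
ft_force: [-0.0, 0.2, 1.0]
grip_width: 1.0
grasp_force: 0.0
clock: 3.48
position: [0.4551, -0.0312, 0.0357]
ee_rot: [-0.307, 0.952, 0.0, 0.0]
ft_force: [-1.7, 0.7, 5.0]
grip_width: 0.15
grasp_force: 59.4
```

```bash
python3 -m inch '[{"slide":[0,0,0.04],"yaw":0},{"slide":[0,0,0.08],"yaw":0},{"slide":[0,0,0.12],"yaw":0},{"slide":[0,0,0.15],"yaw":0},{"slide":[0.02,0.03,0.15],"yaw":-0.1},{"slide":[0.04,0.07,0.15],"yaw":-0.2},{"slide":[0.06,0.11,0.15],"yaw":-0.3},{"slide":[0.085,0.15,0.15],"yaw":-0.4},{"slide":[0.085,0.19,0.15],"yaw":-0.5},{"slide":[0.085,0.23,0.15],"yaw":-0.6},{"slide":[0.085,0.27,0.15],"yaw":-0.7},{"slide":[0.085,0.31,0.15],"yaw":-0.8},{"slide":[0.085,0.35,0.15],"yaw":-0.83},{"slide":[0.085,0.385,0.15],"yaw":-0.83},{"slide":[0.085,0.385,0.15],"yaw":-0.83},{"slide":[0.085,0.385,0.15],"yaw":-0.83},{"slide":[0.085,0.385,0.15],"yaw":-0.83},{"slide":[0.085,0.385,0.15],"yaw":-0.83}]'
python3 - <<'E'
from h import *
np.set_printoptions(precision=4,suppress=True)
c=shot('wrist','w2.png'); print(proj(c,[.490,.3535,.077]),proj(c,[.490,.3535,.057]))
o=get_obs();print(o['joint_pos'],o['position'],o['ee_rot'],o['grip_width'],o['ft_force'])
E
```

```text
clock: 4.98
position: [0.5403, 0.3522, 0.1852]
ee_rot: [0.104, 0.995, -0.0, 0.0]
ft_force: [0.6, -0.5, 0.2]
grip_width: 0.151
grasp_force: 58.7
[302.1336 166.1387] [303.1834 163.4015]
[-0.876   0.4153  0.3011  1.4943 -0.1259  1.2512  0.8024] [0.5403 0.3522 0.1854] [ 0.1043  0.9945 -0.0002  0.0001] 0.1476285138070735 [ 0.5788 -0.4971 -1.0721]
```

View pics/w2.png

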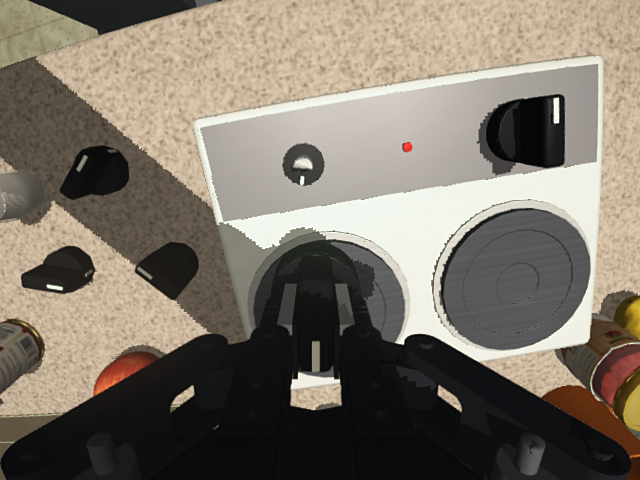

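The knob is held square between the fingers, with its mark at (316,355). The spindle is at about (303,163), and its flat and collar mark face down in the image. I'll make enlarged crops of both.

```bash
python3 - <<'E'
from h import *
I=cv2.imread('pics/w2.png')
a=cv2.resize(I[140:190,278:328],(400,400),interpolation=cv2.INTER_CUBIC)
b=cv2.resize(cv2.convertScaleAbs(I[235:385,241:391],alpha=3),(400,400),interpolation=cv2.INTER_CUBIC)
cv2.imwrite('pics/crop3.png',np.hstack([a,b]))
E
```

```text
(no output)
```

View pics/crop3.png

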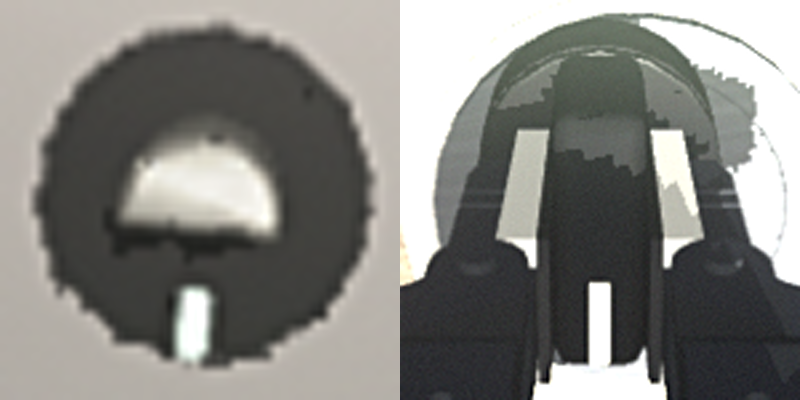

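```bash
python3 - <<'E'
from h import *
np.set_printoptions(precision=4,suppress=True)
c=load('w2.png'); A=lambda x,y,z: at(c,278+x/8-.5,140+y/8-.5,z); B=lambda x,y,z: at(c,241+x/2.667-.5,235+y/2.667-.5,z)
yaw=lambda a,b: np.degrees(np.arctan2(*(b-a)[1::-1]))
q=A(204,196,.057);print('collar',q,yaw(q,A(193,325,.057)),'tip',A(198,205,.077),'flat normal',yaw(A(118,220,.077),A(276,238,.077)), np.linalg.norm(A(38,196,.057)-A(370,196,.057)))
for z in(.196,):
  a,b=B(200,52,z),B(199.5,365,z); print('bar',(a+b)/2,np.linalg.norm(a-b),yaw(a,b))
s=get_obs()['ee_rot']; print('toolx', np.degrees(2*np.arctan2(s[1],s[0])))
E
```

```text
collar [0.4904 0.3533 0.057 ] -17.421403890026397 tip [0.4894 0.3537 0.077 ] flat normal 71.51830908206576 0.02958479637018236
bar [0.535  0.3531 0.196 ] 0.04955870230510856 -12.063711933897917
toolx 168.02739555493883
```

```bash
python3 -m inch '[{"slide":[-0.025,0.001,0],"yaw":-0.04},{"slide":[-0.05,0.0013,0],"yaw":-0.08},{"slide":[-0.05,0.0013,-0.03],"yaw":-0.08},{"slide":[-0.05,0.0013,-0.055],"yaw":-0.08},{"slide":[-0.05,0.0013,-0.066],"yaw":-0.08},{"slide":[-0.05,0.0013,-0.069],"yaw":-0.08},{"slide":[-0.05,0.0013,-0.069],"yaw":-0.08},{"slide":[-0.05,0.0013,-0.069],"yaw":-0.08},{"slide":[-0.05,0.0013,-0.069],"yaw":-0.08}]'
python3 -m inch '[{"slide":[0,0,-0.001],"yaw":0},{"slide":[0,0,-0.002],"yaw":0},{"slide":[0,0,-0.003],"yaw":0},{"slide":[0,0,-0.004],"yaw":0},{"slide":[0,0,-0.005],"yaw":0},{"slide":[0,0,-0.006],"yaw":0},{"slide":[0,0,-0.006],"yaw":0},{"slide":[0,0,-0.006],"yaw":0}]'
```

```text
clock: 5.78
position: [0.4907, 0.3554, 0.1179]
ee_rot: [0.143, 0.99, 0.001, 0.001]
ft_force: [-0.9, 0.3, -0.2]
grip_width: 0.148
grasp_force: 58.8
clock: 6.45
position: [0.4897, 0.3551, 0.1102]
ee_rot: [0.143, 0.99, -0.0, -0.0]
ft_force: [-0.1, -0.0, -0.3]
grip_width: 0.151
grasp_force: 58.8
```

```bash
python3 -m inch '[{"slide":[0,0,-0.001],"yaw":0},{"slide":[0,0,-0.002],"yaw":0},{"slide":[0,0,-0.003],"yaw":0},{"slide":[0,0,-0.004],"yaw":0},{"slide":[0,0,-0.004],"yaw":0},{"slide":[0,0,-0.004],"yaw":0}]'
```

```text
clock: 6.95
position: [0.4897, 0.3549, 0.1061]
ee_rot: [0.143, 0.99, -0.0, -0.0]
ft_force: [-0.8, -1.8, -1.4]
grip_width: 0.148
grasp_force: 58.8
```

```bash
python3 -m inch '[{"slide":[0,0,-0.001],"yaw":0},{"slide":[0,0,-0.002],"yaw":0},{"slide":[0,0,-0.003],"yaw":0},{"slide":[0,0,-0.004],"yaw":0},{"slide":[0,0,-0.005],"yaw":0},{"slide":[0,0,-0.006],"yaw":0},{"slide":[0,0,-0.006],"yaw":0},{"slide":[0,0,-0.006],"yaw":0}]'
```

```text
clock: 7.62
position: [0.4897, 0.3549, 0.1001]
ee_rot: [0.143, 0.99, -0.0, -0.0]
ft_force: [-1.4, -3.0, -1.2]
grip_width: 0.148
grasp_force: 58.9
```

```bash
python3 -c "
from h import *
shot('scene','s2.png'); I=cv2.imread('pics/s2.png')[140:290,150:350]; cv2.imwrite('pics/crop4.png',cv2.resize(I,(800,600),interpolation=cv2.INTER_CUBIC)); o=get_obs(); print(o['position'],o['ft_force'],o['torque'])"
```

```text
[0.48971196 0.3548915  0.10010083] [-0.60402767 -3.61530222 -2.45052738] [-0.93299136  0.08626175  0.00798436]
```

View pics/crop4.png

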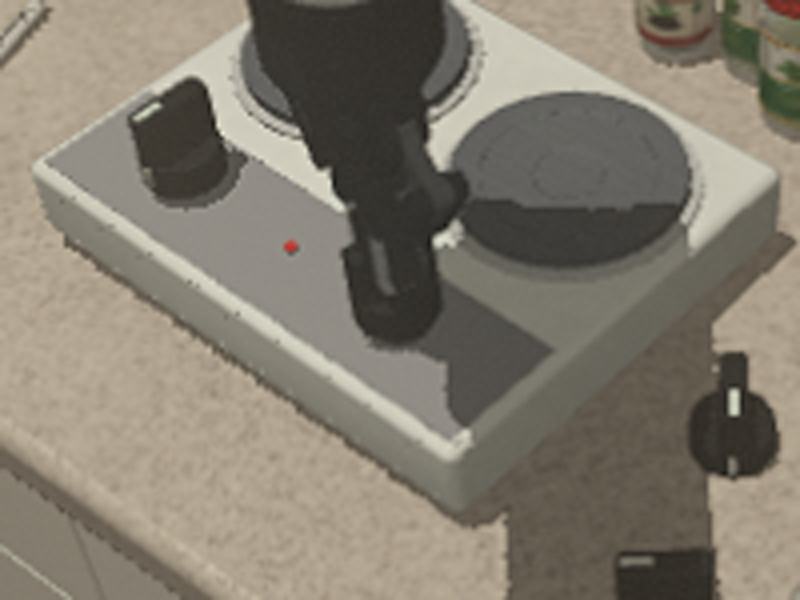

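```bash
python3 -m inch '[{"slide":[0,-0.0005,-0.001],"yaw":0},{"slide":[0,-0.0005,-0.002],"yaw":0},{"slide":[0,-0.0005,-0.003],"yaw":0},{"slide":[0,-0.0005,-0.004],"yaw":0},{"slide":[0,-0.0005,-0.004],"yaw":0},{"slide":[0,-0.0005,-0.004],"yaw":0}]'
python3 -m inch '[{"slide":[0,0,-0.001],"yaw":0},{"slide":[0,0,-0.002],"yaw":0},{"slide":[0,0,-0.003],"yaw":0},{"slide":[0,0,-0.003],"yaw":0},{"slide":[0,0,-0.003],"yaw":0}]'
```

```text
clock: 8.17
position: [0.4898, 0.3548, 0.0965]
ee_rot: [0.143, 0.99, 0.0, 0.0]
ft_force: [-1.6, -3.0, 4.3]
grip_width: 0.146
grasp_force: 59.2
clock: 8.58
position: [0.4898, 0.3548, 0.0937]
ee_rot: [0.143, 0.99, 0.0, 0.0]
ft_force: [-2.1, -4.1, 7.0]
grip_width: 0.149
grasp_force: 59.7
```

```bash
python3 -m inch '[{"slide":[0,0,-0.001],"yaw":0},{"slide":[0,0,-0.002],"yaw":0},{"slide":[0,0,-0.002],"yaw":0},{"slide":[0,0,-0.002],"yaw":0},{"slide":[0,0,-0.002],"yaw":0}]'
python3 -m inch '[{"slide":[0,0,-0.001],"yaw":0},{"slide":[0,0,-0.001],"yaw":0},{"slide":[0,0,-0.001],"yaw":0},{"slide":[0,0,-0.001],"yaw":0}]'
```

```text
clock: 9.0
position: [0.4899, 0.3548, 0.0927]
ee_rot: [0.143, 0.99, 0.0, 0.0]
ft_force: [-5.9, -7.0, 15.2]
grip_width: 0.149
grasp_force: 61.0
clock: 9.33
position: [0.49, 0.3549, 0.0926]
ee_rot: [0.143, 0.99, 0.001, 0.0]
ft_force: [-8.5, -8.7, 24.3]
grip_width: 0.151
grasp_force: 62.2
```

```bash
python3 -c "
from workcell import *
o=get_obs(); print(o['position'],o['ft_force']); print(hand_in())"
```

```text
[0.49002098 0.35487711 0.09259143] [-8.48232682 -8.65951939 24.25184693]
the job is handed in; nothing more can be done
None
```

The job is handed in: the right-hand-most loose knob is on the bare spindle, flat to flat, and still gripped and pressed to a hard stop (24 N at the wrist, tool height matching fully home and fully down), with the tin and shaker left untouched; no verdict came back.

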